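Post the worn-out battery pack into the collection box

ROBOT

A 7-joint arm with a two-finger parallel gripper is mounted at the origin on the work surface. World frame = base frame: x ahead of the robot, y to its left, z up, the work surface at z = 0. Lengths are in mm, angles in rad, forces in N, time in s.
With the tool pointing down it reaches from about 400 to 875 mm from the base axis. Payload 4.4 kg.
Tool frame: the origin (TCP) lies at the very end of the fingers, on their centre line; the grasp point (between the pads) lies 19 mm behind it; y points along the fingers, x is the direction in which the jaws open and shut, and the axes are right-handed (so a half turn about y gives the same grasp; the last joint's range is limited). The gripper opens to 85 mm and grips with 20 to 120 N. Pads are 22 mm wide; open, the fingers measure 114 mm over their backs; the gripper's body (76 mm by 85 mm) begins 54 mm behind the grasp point. The pads swing forward as they close: fully open they stand 13 mm farther back than shut.
Start: joints at [1.259, 0.628, 0.038, 1.517, -0.027, 0.996, -0.02], TCP at [158.193, -630.47, 231.313] pointing down, gripper open.
Joint ranges: [-3.06, 3.06], [-0.37, 2.12], [-1.25, 1.32], [0.18, 2.47], [-1.1, 4.24], [0.23, 1.98], [-2.94, 2.94]. Speed limits (rad/s): [2.57, 2.57, 3.14, 3.14, 3.14, 3.14, 3.14].

INTERFACE

Orientations are given as [roll, pitch, yaw] about the fixed x, y, z axes, in that order (R = Rz(yaw) Ry(pitch) Rx(roll)).
In Python, from cell import readout, eyes, finish_job gives the robot as it stands. The module is installed in compiled form; this text tells all that it offers.
- The arm moves only by the tool apply_moves, never from a script. Its argument "commands" is a list that holds one entry, the list of rows, each a list of 6 numbers: the shift along the tool's x, y, z in units of 0.04 m (1.0 is 0.04 m), then the turn, a rotation vector about the tool's x, y, z in units of 5 degrees (1.0 is 5 degrees). A call has 1 to 8 rows; each row shifts and turns the pose as measured when the row begins, along the tool's axes as they then stand; what a row does not reach is not made up. A row lasts 1/12 s, in which the tool goes at most 41.7 mm and 7.16 degrees, less where a joint would pass 70% of its speed; a pose out of reach is approached as far as the arm can. A call with a number of a shift or a turn outside -1 to 1 is refused whole. A call with a gripper value outside its range is refused whole. "claw" is the finger opening in mm, from 0 to 85.4, set as the call begins (left out, the last holds). The fingers move at their own pace and stop on an object; the grip force is fixed at half the most. Time passes only in rows, so rows that do not move let the fingers close. It gives the time, the measured TCP pose, the force and the opening at its end, in the units of the state.
- readout.read_state(): the state, without advancing time (a new reading comes with each control period).
- eyes.get_image(name): name is "scene" or "side" or "wrist"; returns a dict with "image" (420x560x3 uint8, red, green, blue), "mtx" (3x3 intrinsics, pixels), "rvec" (rotation vector, rad) and "tvec" (3), from world to camera coordinates, as OpenCV has them. Camera axes: x right, y down, z forward; pixel columns grow to the right and rows downward; lengths in mm; the calibration is good to about 2 mm. A picture is of the moment at which its call begins. There is no depth.
- finish_job(): hands the job in, once; it reports no verdict.
The state is a dict: "clock": time; "qpos": joint angles; "qd": joint speeds; "tau": joint torques, N m; "eef_pos": TCP position; "tool_rot": TCP orientation; "force": force on the tool from outside, world axes, zero at the start; "torque": the same for the moment, N m; "width": finger opening in mm.
Only numpy, scipy, OpenCV 4.12 (cv2) and the standard library are available. Lean on these libraries where they do the work, as an engineer would, in place of code of your own. Each camera call takes 0.05 s, during which the arm holds its last target. There are 200 camera calls.

TASK

The tall battery pack standing on the cork mat is worn out. Slide the steel bolt on the battery collection box clear of the sprung flap, then post the tall pack in through the flap so that it lies wholly inside the box and the flap springs fully shut behind it. Leave the two short packs standing on the mat where they are, and do not knock over the mug.

Things in the scene. Friction and masses are not known exactly. Their poses are not given: they have to be found in the camera images.
- mouth (a point): Centre of the mouth of the grey steel collection box, in its sloping front face, 157 mm above the desk. Axes of the upright box: x front to back (front faces the robot and the mat), y left, z up. The face slopes up and back, 42 degrees from level: its outward normal is (-0.669, 0, 0.743), up the slope is (0.743, 0, 0.669). The mouth is 110 mm wide (y), 70 mm along the slope, in 4 mm sheet.
- box_floor (a point): Centre of the box's inner floor, 4 mm above the desk; axes as for the mouth. The box is fixed, empty, 220 mm deep (x), 320 mm wide (y), 214 mm high; front wall upright to 80 mm, the slope above it. The mouth's centre lies 25 mm nearer the front than this point; behind the mouth some 130 mm is free square to the face.
- hood_edge (a point): Middle of the free edge of the hood, a 3 mm plate 150 mm wide that stands 50 mm out, square to the face, 4 mm above the mouth's upper edge. It bars a pack coming straight down: lean the tool about 42 degrees from vertical and go in square to the face. Axes as for the mouth.
- flap (a joint): Angle of the aluminium flap filling the mouth (106 x 66 mm, 2 mm behind the face): 0 shut, 1.35 rad open. Hinged on the mouth's upper edge, it swings inwards when pushed, by the pack or the fingers; a light spring (0.03 N m shut, 0.057 N m open) shuts it. It rubs on a passing pack: push in until 20 mm or less is left outside, then let go and it falls in.
- bolt (a joint): Travel of the flat steel bolt across the mouth: 0 fully across, 0.10 m fully clear (to the box's left, +y). Starts 0 to 0.03. Stays where left; friction 1.5 N. The bar is 90 mm long (y), 22 mm along the slope, 3 to 8 mm out from the face, half-way up the mouth, and bars the mouth until drawn back.
- bolt_tab (a point): Top centre of the upright tab on the middle of the bolt, 36 mm out from the face; the tab is 12 mm thick (y), 22 mm along the slope and stands 28 mm above the bar. Axes: x up the slope, y the way the bolt opens, z out of the face. Push the tab sideways with closed fingers from its right (-y) side; no grasp is needed.
- tall_pack_center (a point): Centre of the tall worn-out battery pack: a black plastic block standing upright, 40 mm (its x) by 26 mm (its y) by 100 mm high (its z), about 0.2 to 0.3 kg, three small brass contacts on top. It stands on a cork mat 4 mm thick. Grip it by its 26 mm thickness near the top.
- short_pack_a_center (a point): Centre of one of the two good packs, the same in plan (40 by 26 mm) but only 60 mm high, standing on the same mat 100 mm from its neighbour.
- short_pack_b_center (a point): Centre of the other 60 mm high good pack.
- mug: White china mug, 95 mm high, 82 mm across, behind the mat; origin at the centre of its underside. Only to be left standing.
Things that resemble listed ones, but are neither listed nor needed, are in the scene too. Leave any blue, purple or red look-alike of the part that bears tall_pack_center alone.

How it is judged:
By the outcome, as a careful person would: the job done as asked, in the order asked, and still so for the second after the job is handed in, with the robot touching nothing.
It also fails if it takes over 58 s, if anything falls off the work surface, if the arm or the gripper's body presses on something with over 40 N, if the wrist force passes 120 N, or if a joint passes its speed limit or range.

## Working session

There is one attempt and no reset: what is moved stays moved. The work goes in short steps, Python scripts to look and compute and a tool call to move; the robot and the scene stay as the last step left them, time stands still between calls to the robot, and variables do not carry over. Pictures are saved under pics/ and viewed, about 8 in all and at most 12, crops included, and the job is handed in when it is done.

Besides the shell and the picture viewer there is one more tool, called by a JSON object that holds its "op" and its "data". apply_moves: Moves the arm, as the interface text tells. Shifts and turns lie within -1 to 1; 1 stands for 0.04 m of shift or 5 degrees of turn. Its arguments: {"type":"object","properties":{"commands":{"type":"array"},"claw":{"type":"number"}},"required":["commands"]}

```bash
mkdir -p pics; cat > h.py <<'E'
import numpy as np, cv2, pickle
from cell import readout, eyes, finish_job
from scipy.spatial.transform import Rotation as R
def grab(n,tag):
    d=eyes.get_image(n); cv2.imwrite(f'pics/{tag}.png',d['image'][:,:,::-1]); pickle.dump(d,open(f'pics/{tag}.pkl','wb')); return d
def load(tag): return pickle.load(open(f'pics/{tag}.pkl','rb'))
def ray(d,p):
    Rm=cv2.Rodrigues(np.array(d['rvec'],float))[0]; t=np.array(d['tvec'],float).ravel()
    v=np.linalg.inv(d['mtx'])@[p[0],p[1],1.]; v=Rm.T@v; return -Rm.T@t, v/np.linalg.norm(v)
def onz(d,p,z):
    c,v=ray(d,p); return c+v*(z-c[2])/v[2]
def tri(d1,p1,d2,p2):
    A=np.zeros((3,3));b=np.zeros(3)
    rs=[ray(d1,p1),ray(d2,p2)]
    for c,v in rs:
        M=np.eye(3)-np.outer(v,v);A+=M;b+=M@c
    x=np.linalg.solve(A,b); return x,[np.linalg.norm(np.cross(x-c,v)) for c,v in rs]
def proj(d,P): return cv2.projectPoints(np.array(P,float).reshape(-1,3),np.array(d['rvec'],float),np.array(d['tvec'],float),np.array(d['mtx'],float),None)[0].reshape(-1,2)
def pose():
    s=readout.read_state(); return np.array(s['eef_pos']),R.from_euler('xyz',s['tool_rot']),s
E
python3 - <<'E'
from h import *
import numpy as np
np.set_printoptions(precision=3,suppress=True)
a=[grab(n,n+'0') for n in('scene','side','wrist')]
for d in a: print(ray(d,(280,210)))
p,r,s=pose();print(s,r.as_matrix())
E
```

```text
(array([908.527, 821.122, 770.679]), array([-0.352, -0.7  , -0.621]))
(array([ 246.16 , -601.576,  585.996]), array([ 0.36 ,  0.794, -0.489]))
(array([ 237.281, -609.742,  372.741]), array([-0.311, -0.094, -0.946]))
{'clock': 0.15, 'qpos': array([ 1.259,  0.629,  0.038,  1.518, -0.027,  0.996, -0.02 ]), 'qd': array([ 0.002, -0.003,  0.001, -0.004,  0.001, -0.001, -0.   ]), 'tau': array([  0.002, -56.379,   1.228, -19.365,   0.011,   0.007,   0.   ]), 'eef_pos': array([ 158.098, -630.   ,  230.592]), 'tool_rot': array([-1.571,  0.001, -1.325]), 'force': array([-0.236, -1.397,  0.416]), 'torque': array([-0.008,  0.033,  0.008]), 'width': 85.33140462721168} [[ 0.243 -0.     0.97 ]
 [-0.97   0.001  0.243]
 [-0.001 -1.     0.   ]]
```

View pics/scene0.png

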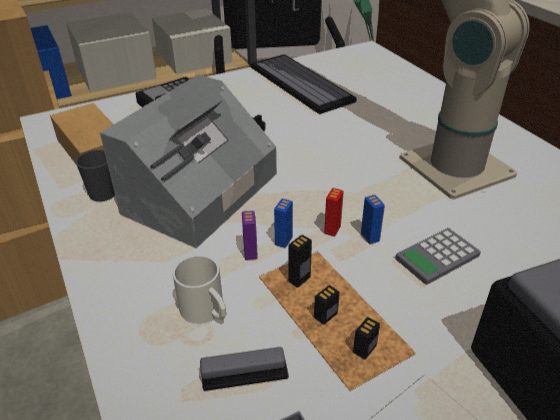

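View pics/side0.png

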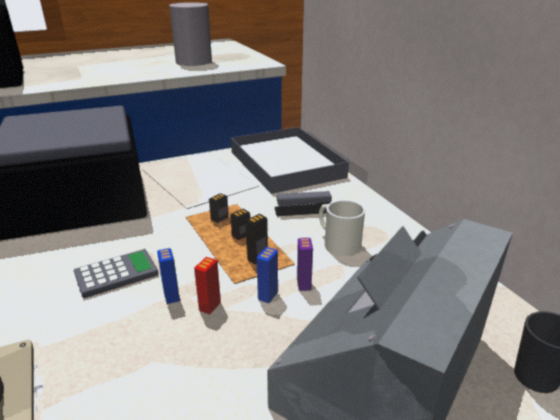

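The scene view shows the box at about (190,150), the tall pack at (300,260), the short packs at (326,303) and (367,338), and the mug at (199,290). The side view shows the box's right/rear side at lower right and the tall pack at (257,238). I'll enlarge both.

```bash
python3 - <<'E'
from h import *
a=cv2.imread('pics/scene0.png');b=cv2.imread('pics/side0.png')
c1=cv2.resize(a[70:245,95:290],None,fx=4,fy=3.4,interpolation=cv2.INTER_CUBIC)
cv2.imwrite('pics/c1.png',c1)
c1=cv2.resize(a[225:365,255:395],(400,600*2//3),interpolation=cv2.INTER_CUBIC)
c2=cv2.resize(b[180:280,190:290],(400,400),interpolation=cv2.INTER_CUBIC)
cv2.imwrite('pics/c2.png',np.hstack([c1,c2]))
S,D=load('scene0'),load('side0')
for n,p,z in [('tall top',(300,241),104),('a',(326,291),64),('b',(367,324),64),('mug',(198,268),95),('mouth',(205,142),157),('boxcorner',(195,238),0),('boxR',(277,158),80)]: print(n,onz(S,p,z).round())
E
```

```text
tall top [540. 168. 104.]
a [541. 266.  64.]
b [519. 361.  64.]
mug [729. 139.  95.]
mouth [ 597. -157.  157.]
boxcorner [678. -47.   0.]
boxR [ 435. -134.   80.]
```

View pics/c1.png

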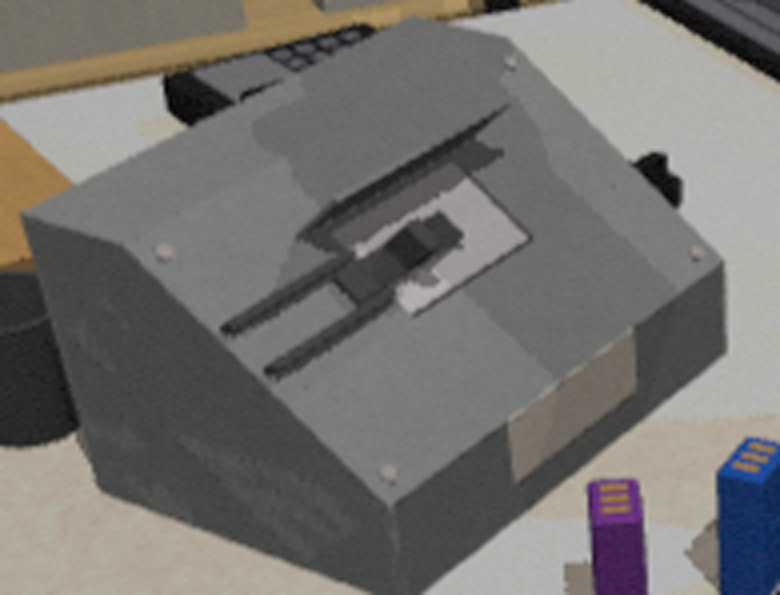

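View pics/c2.png

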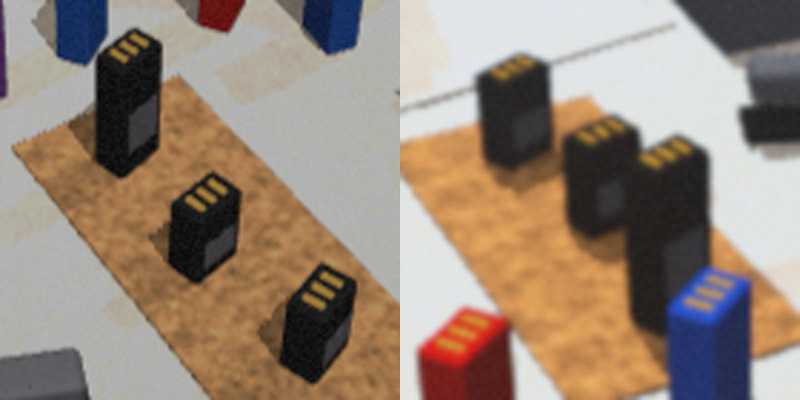

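The crops show the bolt tab at about scene (197,143), the mouth with its bright flap at (212,140), and the rails running to the box's left (world +x). The tall pack's top is at scene (300,242) and side (257,219).

```bash
python3 - <<'E'
from h import *
np.set_printoptions(precision=1,suppress=True)
S,D=load('scene0'),load('side0')
f=lambda x,y:(95+x/4-.4,70+y/3.4-.4)
L=onz(S,f(390,503),80);Rr=onz(S,f(723,263),80)
print('front edge',L,Rr,np.linalg.norm(L-Rr), 'dir y',(L-Rr)/np.linalg.norm(L-Rr))
a=onz(S,f(413,315),133.6);b=onz(S,f(530,240),133.6);print('mouth low',a,b)
y=(L-Rr);y/=np.linalg.norm(y);x=np.array([y[1],-y[0],0]);print('x',x,'yaw',np.degrees(np.arctan2(x[1],x[0])))
tl=onz(S,f(25,213),214);tr=onz(S,f(420,17),214);print('top back',tl,tr)
bf=onz(S,f(420,592),0);bb=onz(S,f(100,490),0);print('bottom left edge',bf,bb)
t=[onz(S,(255+u/2.857,225+v/2.857),104) for u,v in[(97,53),(140,28),(162,45),(118,70)]];print('tallS',np.array(t),np.mean(t,0))
t=[onz(D,(190+u/4,180+v/4),104) for u,v in[(230,160),(283,137),(310,150),(260,178)]];print('tallD',np.array(t),np.mean(t,0))
# brass contacts centroids
for n,d in(('S',S),('D',D)):
    h=cv2.cvtColor(d['image'],cv2.COLOR_RGB2HSV)
    m=cv2.inRange(h,(15,110,90),(32,255,255));m=cv2.morphologyEx(m,cv2.MORPH_CLOSE,np.ones((3,3)))
    k,_,st,c=cv2.connectedComponentsWithStats(m)
    for i in range(1,k):
        if 8<st[i,4]<200 : print(n,c[i],st[i,4],onz(d,c[i],104),onz(d,c[i],64))
E
```

```text
front edge [685.1 -18.3  80. ] [ 416.3 -179.4   80. ] 313.40194762388774 dir y [0.9 0.5 0. ]
mouth low [ 627.7 -124.2  133.6] [ 537.7 -178.4  133.6]
x [ 0.5 -0.9  0. ] yaw -59.069857017849195
top back [ 799.1 -201.3  214. ] [ 525.5 -364.7  214. ]
bottom left edge [675.2 -24.7   0. ] [ 801.2 -205.5    0. ]
tallS [[561.1 164.9 104. ]
 [524.8 156.3 104. ]
 [520.4 177.5 104. ]
 [556.8 185.3 104. ]] [540.8 171.  104. ]
tallD [[524.8 170.1 104. ]
 [557.8 180.5 104. ]
 [565.2 162.6 104. ]
 [532.  147.6 104. ]] [545.  165.2 104. ]
S [27.7  1.3] 9 [  805.3 -1550.8   104. ] [  799.1 -1693.1    64. ]
S [55.3  4.6] 23 [  716.2 -1456.5   104. ] [  704.7 -1593.1    64. ]
S [240.   62.3] 83 [ 312.  -622.9  104. ] [ 276.2 -709.5   64. ]
S [231.4  66.2] 23 [ 345.8 -609.   104. ] [ 312.  -694.8   64. ]
S [211.5  70.9] 17 [ 410.3 -606.1  104. ] [ 380.4 -691.8   64. ]
S [196.2  71.8] 18 [ 451.7 -622.   104. ] [ 424.3 -708.5   64. ]
S [203.9  73.2] 9 [ 435.5 -601.9  104. ] [ 407.1 -687.3   64. ]
S [188.1  74.5] 17 [ 478.9 -615.3  104. ] [ 453.2 -701.5   64. ]
S [177.3  75.3] 12 [ 508.3 -625.   104. ] [ 484.3 -711.8   64. ]
S [70.1 77.8] 20 [ 786.9 -756.4  104. ] [ 779.6 -851.    64. ]
S [334.8 193.1] 29 [405.9  71.8 104. ] [375.8  26.9  64. ]
S [283. 204.] 23 [516.5  54.8 104. ] [493.    8.8  64. ]
S [248.7 215.5] 22 [592.5  56.1 104. ] [573.6  10.2  64. ]
S [299.8 241.3] 67 [540.5 168.6 104. ] [518.5 129.4  64. ]
D [217.4 196.7] 30 [500.9 291.2 104. ] [522.  365.3  64. ]
D [235.9 210.1] 113 [517.5 218.1 104. ] [540.  286.1  64. ]
D [255.9 218.2] 49 [542.8 169.8 104. ] [567.4 233.9  64. ]
D [271.1 243.2] 49 [534.2  72.8 104. ] [558.1 128.8  64. ]
D [283.7 260.1] 146 [532.8  14.2 104. ] [556.6  65.3  64. ]
D [203.8 263.8] 20 [401.7  61.4 104. ] [414.6 116.4  64. ]
```

View pics/wrist0.png

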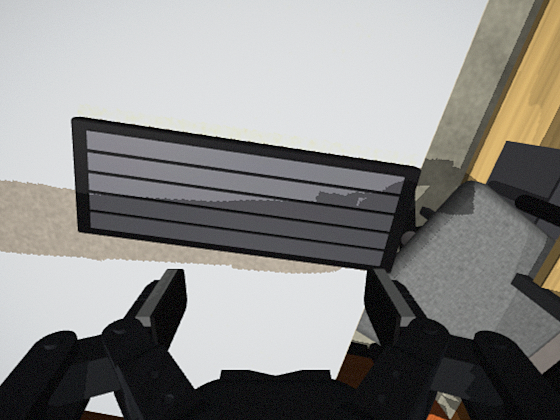

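Fit: box yaw is about -59°, the mouth centre about (594.5,-171,157), and the tall pack about (541,169) with yaw about 14°. The wrist view at the start shows only the vent/tray beside the arm and the fingers. I'll write a row planner and then move.

```bash
cat >> h.py <<'E'
yaw=np.radians(-59); xb=np.array([np.cos(yaw),np.sin(yaw),0]); yb=np.array([-xb[1],xb[0],0])
no=-.669*xb+np.array([0,0,.743]); up=.743*xb+np.array([0,0,.669]); M0=np.array([594.5,-171,157])
def B(u,y,o,M=None): return (M0 if M is None else M)+u*up+y*yb+o*no
Rbox=R.from_matrix(np.c_[yb,-no,np.cross(yb,-no)])
def Rdown(deg):
    a=np.radians(deg); x=np.array([np.cos(a),np.sin(a),0]); y=np.array([0,0,-1.]); return R.from_matrix(np.c_[x,y,np.cross(x,y)])
def plan(tp,tr,n=None):
    p,r,s=pose(); rv=(r.inv()*tr).as_rotvec(); d=np.array(tp)-p
    k=n or int(np.ceil(max(np.linalg.norm(d)/38,np.degrees(np.linalg.norm(rv))/4.9,1)))
    print('t',round(s['clock'],2),'now',p.round(1),'dist',d.round(1),'ang',np.degrees(rv).round(1),'F',np.round(s['force'],1),'rows',k)
    for i in range(k):
        ri=r*R.from_rotvec(rv*i/k); print((list((ri.inv().apply(d/k)/40).round(2))+list((np.degrees(rv)/k/5).round(2))))
def rel():
    p,r,s=pose(); e=p-M0; print('u,y,o',(e@up).round(1),(e@yb).round(1),(e@no).round(1),'ang',np.degrees((r.inv()*Rbox).as_rotvec()).round(1),'q',np.round(s['qpos'],2),'F',np.round(s['force'],1),'w',s['width'],'t',s['clock'])
E
python3 -c "
from h import *
r0=pose()[1]
rm=r0*R.from_rotvec((r0.inv()*Rbox).as_rotvec()*.45)
plan([330,-380,400],rm)"
```

```text
t 0.15 now [ 158.1 -630.   230.6] dist [171.9 250.  169.4] ang [-13.  -45.7 -17.6] F [-0.2 -1.4  0.4] rows 11
[np.float64(-0.46), np.float64(-0.38), np.float64(0.52), np.float64(-0.24), np.float64(-0.83), np.float64(-0.32)]
[np.float64(-0.41), np.float64(-0.41), np.float64(0.54), np.float64(-0.24), np.float64(-0.83), np.float64(-0.32)]
[np.float64(-0.36), np.float64(-0.43), np.float64(0.56), np.float64(-0.24), np.float64(-0.83), np.float64(-0.32)]
[np.float64(-0.3), np.float64(-0.45), np.float64(0.57), np.float64(-0.24), np.float64(-0.83), np.float64(-0.32)]
[np.float64(-0.25), np.float64(-0.47), np.float64(0.58), np.float64(-0.24), np.float64(-0.83), np.float64(-0.32)]
[np.float64(-0.19), np.float64(-0.49), np.float64(0.59), np.float64(-0.24), np.float64(-0.83), np.float64(-0.32)]
[np.float64(-0.13), np.float64(-0.5), np.float64(0.59), np.float64(-0.24), np.float64(-0.83), np.float64(-0.32)]
[np.float64(-0.08), np.float64(-0.52), np.float64(0.59), np.float64(-0.24), np.float64(-0.83), np.float64(-0.32)]
[np.float64(-0.02), np.float64(-0.53), np.float64(0.58), np.float64(-0.24), np.float64(-0.83), np.float64(-0.32)]
[np.float64(0.04), np.float64(-0.55), np.float64(0.57), np.float64(-0.24), np.float64(-0.83), np.float64(-0.32)]
[np.float64(0.09), np.float64(-0.56), np.float64(0.55), np.float64(-0.24), np.float64(-0.83), np.float64(-0.32)]
```

{"op": "apply_moves", "data": {"commands": [[[-0.46,-0.38,0.52,-0.24,-0.83,-0.32],[-0.41,-0.41,0.54,-0.24,-0.83,-0.32],[-0.36,-0.43,0.56,-0.24,-0.83,-0.32],[-0.3,-0.45,0.57,-0.24,-0.83,-0.32],[-0.25,-0.47,0.58,-0.24,-0.83,-0.32],[-0.19,-0.49,0.59,-0.24,-0.83,-0.32],[-0.13,-0.5,0.59,-0.24,-0.83,-0.32],[-0.08,-0.52,0.59,-0.24,-0.83,-0.32]]], "claw": 0}}

```text
clock: 0.82
eef_pos: [278.8, -443.9, 348.3]
tool_rot: [-1.805, -0.153, -0.711]
force: [0.8, -0.7, 1.2]
width: -0.2
```

```bash
sed -i "s/print((list(\(.*\)))$/print(str([float(v) for v in list(\1])+',')/" h.py; tail -8 h.py | head -3; python3 -c "
from h import *
rel()
plan(B(0,-60,200),Rbox)"
```

```text
def plan(tp,tr,n=None):
    p,r,s=pose(); rv=(r.inv()*tr).as_rotvec(); d=np.array(tp)-p
    k=n or int(np.ceil(max(np.linalg.norm(d)/38,np.degrees(np.linalg.norm(rv))/4.9,1)))
u,y,o 181.0 -411.2 94.4 ang [-19.2 -67.2 -26.7] q [ 0.84  0.23 -0.04  1.88  0.3   0.88 -0.1 ] F [ 0.8 -0.7  1.2] w -0.18544405571991912 t 0.8167
t 0.82 now [ 278.8 -443.9  348.3] dist [195.3 356.7 -42.7] ang [-19.2 -67.2 -26.7] F [ 0.8 -0.7  1.2] rows 16
[-0.14, -0.1, 0.62, -0.24, -0.84, -0.33],
[-0.09, -0.12, 0.62, -0.24, -0.84, -0.33],
[-0.04, -0.13, 0.62, -0.24, -0.84, -0.33],
[0.01, -0.14, 0.62, -0.24, -0.84, -0.33],
[0.06, -0.16, 0.62, -0.24, -0.84, -0.33],
[0.11, -0.17, 0.61, -0.24, -0.84, -0.33],
[0.16, -0.18, 0.59, -0.24, -0.84, -0.33],
[0.2, -0.18, 0.58, -0.24, -0.84, -0.33],
[0.25, -0.19, 0.56, -0.24, -0.84, -0.33],
[0.3, -0.19, 0.53, -0.24, -0.84, -0.33],
[0.34, -0.19, 0.51, -0.24, -0.84, -0.33],
[0.38, -0.19, 0.47, -0.24, -0.84, -0.33],
[0.42, -0.19, 0.44, -0.24, -0.84, -0.33],
[0.46, -0.19, 0.41, -0.24, -0.84, -0.33],
[0.49, -0.18, 0.37, -0.24, -0.84, -0.33],
[0.52, -0.17, 0.33, -0.24, -0.84, -0.33],
```

{"op": "apply_moves", "data": {"commands": [[[-0.14,-0.14,0.62,-0.24,-0.84,-0.33],[-0.09,-0.14,0.62,-0.24,-0.84,-0.33],[-0.04,-0.14,0.62,-0.24,-0.84,-0.33],[0.01,-0.14,0.62,-0.24,-0.84,-0.33],[0.06,-0.16,0.62,-0.24,-0.84,-0.33],[0.11,-0.17,0.61,-0.24,-0.84,-0.33],[0.16,-0.18,0.59,-0.24,-0.84,-0.33],[0.2,-0.18,0.58,-0.24,-0.84,-0.33]]]}}

```text
clock: 1.48
eef_pos: [382.2, -254.1, 334.5]
tool_rot: [-2.1, -0.165, -0.035]
force: [0.0, -0.1, -0.3]
width: 0.1
```

{"op": "apply_moves", "data": {"commands": [[[0.25,-0.19,0.56,-0.24,-0.84,-0.33],[0.3,-0.19,0.53,-0.24,-0.84,-0.33],[0.34,-0.19,0.51,-0.24,-0.84,-0.33],[0.38,-0.19,0.47,-0.24,-0.84,-0.33],[0.42,-0.19,0.44,-0.24,-0.84,-0.33],[0.46,-0.19,0.41,-0.24,-0.84,-0.33],[0.49,-0.18,0.37,-0.24,-0.84,-0.33],[0.52,-0.17,0.33,-0.24,-0.84,-0.33]]]}}

```text
clock: 2.15
eef_pos: [475.1, -60.3, 308.7]
tool_rot: [-2.334, 0.012, 0.607]
force: [-0.1, -0.3, -0.2]
width: -0.1
```

```bash
python3 -c "
from h import *
rel()
plan(B(0,-60,200),Rbox)"
```

```text
u,y,o -14.7 -45.3 217.4 ang [1.7 3.2 2.1] q [-0.07  0.3  -0.5   2.26  1.17  1.02 -0.79] F [-0.1 -0.3 -0.2] w -0.12923008624686866 t 2.15
t 2.15 now [475.1 -60.3 308.7] dist [ -1.  -27.   -3.1] ang [1.7 3.2 2.1] F [-0.1 -0.3 -0.2] rows 1
[-0.4, 0.43, -0.33, 0.35, 0.65, 0.42],
```

{"op": "apply_moves", "data": {"commands": [[[-0.4,0.43,-0.33,0.35,0.65,0.42],[0,0,0,0,0,0]]]}}

```text
clock: 2.32
eef_pos: [477.3, -77.5, 303.4]
tool_rot: [-2.299, 0.0, 0.56]
force: [0.5, -0.6, -0.3]
width: 0.1
```

```bash
python3 -c "
from h import *
rel(); grab('wrist','w1')"
```

```text
u,y,o -6.5 -52.3 202.8 ang [-0.3  0.8  0.7] q [-0.02  0.3  -0.48  2.24  1.14  0.98 -0.76] F [ 0.5 -0.6 -0.3] w 0.08594784259835614 t 2.3167
```

View pics/w1.png

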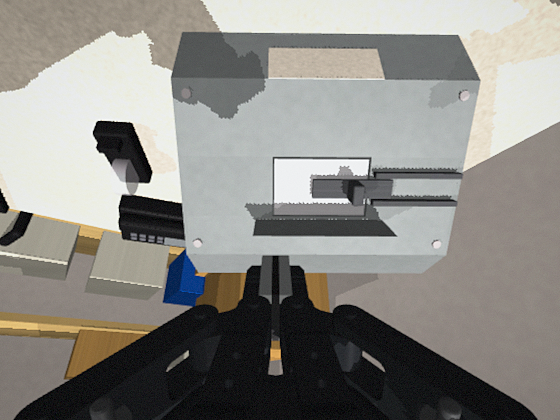

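The wrist view shows the mouth's lower corners at (273,157) and (370,157), the fold at (172,78) to (480,81), the bar from x=313 to 392, and the tab at (357,192). There is a clear approach on its -y side.

```bash
python3 - <<'E'
from h import *
np.set_printoptions(precision=1,suppress=True)
W=load('w1')
a=onz(W,(172.5,78.5),80);b=onz(W,(479.5,81),80);print(a,b,np.linalg.norm(a-b),np.degrees(np.arctan2(*(b-a)[1::-1])))
m=(a+b)/2;print('M from fold',m+85*xb)
a=onz(W,(273.3,157),133.6);b=onz(W,(370.3,157),133.6);print(a,b,np.linalg.norm(a-b));print('M from mouth',(a+b)/2+26*xb)
def onface(p,o):
    c,v=ray(W,p); k=((M0+o*no-c)@no)/(v@no); e=c+k*v-M0; return e@up,e@yb
for n,p,o in[('bar l',(312.5,187),8),('bar r',(392,187),8),('low edge',(321.8,157),0),('screwTL',(186,94),0),('screwTR',(464,96),0),('BL',(197.5,244),0),('BR',(436,244),0),('tabtop',(357,195),36),('hood',(325,235),50),('hoodl',(254,235),50),('hoodr',(397,235),50)]: print(n,np.array(onface(p,o)))
E
```

```text
[ 417.6 -181.7   80. ] [688.1 -15.3  80. ] 317.5060561687688 31.59534316439527
M from fold [ 596.6 -171.4   80. ]
[ 537.5 -177.8  133.6] [ 628.8 -120.4  133.6] 107.85600144631508
M from mouth [ 596.6 -171.4  133.6]
bar l [-1.8 -8.2]
bar r [-2.8 81. ]
low edge [-34.1   1.4]
screwTL [ -97.5 -143.8]
screwTR [-100.   147.1]
BL [  72.9 -142.6]
BR [ 70.3 147.9]
tabtop [-1.  34.5]
hood [38.2  1.5]
hoodl [ 38.9 -71.6]
hoodr [37.5 76.1]
```

```bash
sed -i 's/radians(-59)/radians(-58.5)/; s/594.5,-171,157/596.6,-171.4,157/' h.py; python3 -c "
from h import *
rel()
plan(B(0,-20,16),Rbox)"
```

```text
u,y,o -10.2 -50.0 205.6 ang [-0.5  0.6  0.8] q [-0.02  0.3  -0.48  2.24  1.14  0.98 -0.76] F [ 0.1  1.9 -0.1] w 0.02638146401067341 t 2.3667
t 2.37 now [478.1 -73.7 303. ] dist [  95.9  -99.  -134.1] ang [-0.5  0.6  0.8] F [ 0.1  1.9 -0.1] rows 6
[0.11, 0.79, -0.05, -0.02, 0.02, 0.03],
[0.12, 0.79, -0.05, -0.02, 0.02, 0.03],
[0.12, 0.79, -0.05, -0.02, 0.02, 0.03],
[0.12, 0.79, -0.05, -0.02, 0.02, 0.03],
[0.12, 0.79, -0.05, -0.02, 0.02, 0.03],
[0.12, 0.79, -0.04, -0.02, 0.02, 0.03],
```

{"op": "apply_moves", "data": {"commands": [[[0.1,0.8,-0.05,0,0,0],[0.1,0.8,-0.05,0,0,0],[0.1,0.8,-0.05,0,0,0],[0.1,0.8,-0.05,0,0,0],[0.1,0.6,-0.05,0,0,0],[0,0.2,0,0,0,0],[0,0,0,0,0,0]]]}}

```text
clock: 2.95
eef_pos: [562.1, -159.0, 186.6]
tool_rot: [-2.296, -0.011, 0.571]
force: [-0.3, 0.7, -0.0]
width: -0.4
```

```bash
python3 -c "
from h import *
rel()
plan(B(0,-20,16),Rbox)"
```

```text
u,y,o -1.4 -22.9 41.1 ang [-0.5  0.5  1.3] q [ 0.1   0.59 -0.35  2.21  1.59  0.84 -1.02] F [-0.3  0.7 -0. ] w -0.36839390554698576 t 2.95
t 2.95 now [ 562.1 -159.   186.6] dist [ 11.8 -13.7 -17.7] ang [-0.5  0.5  1.3] F [-0.3  0.7 -0. ] rows 1
[0.06, 0.63, -0.04, -0.09, 0.1, 0.25],
```

Fine. In a bit more, then push gradually.

{"op": "apply_moves", "data": {"commands": [[[0.0,0.4,-0.05,0,0,0.2],[0,0.25,0,0,0,0],[0,0,0,0,0,0],[0.3,0,0,0,0,0],[0.3,0,0,0,0,0],[0.3,0,0,0,0,0],[0.3,0,0,0,0,0]]]}}

```text
clock: 3.53
eef_pos: [609.4, -149.3, 169.7]
tool_rot: [-2.295, 0.005, 0.557]
force: [-1.6, -2.0, -1.2]
width: -0.2
```

```bash
python3 -c "
from h import *
rel()
plan(B(0,88,16),Rbox)"
```

```text
u,y,o -0.5 22.5 17.6 ang [-0.5  0.5  0.1] q [ 0.07  0.67 -0.34  2.08  1.52  0.87 -0.93] F [-1.6 -2.  -1.2] w -0.2216289923713185 t 3.5333
t 3.53 now [ 609.4 -149.3  169.7] dist [56.6 33.  -0.8] ang [-0.5  0.5  0.1] F [-1.6 -2.  -1.2] rows 2
[0.82, 0.02, -0.01, -0.05, 0.05, 0.01],
[0.82, 0.02, -0.01, -0.05, 0.05, 0.01],
```

{"op": "apply_moves", "data": {"commands": [[[0.25,0,0,0,0,0],[0.25,0,0,0,0,0],[0.25,0,0,0,0,0],[0.25,0,0,0,0,0],[0.2,0,0,0,0,0],[0.1,0,0,0,0,0]]]}}

```text
clock: 4.03
eef_pos: [654.5, -119.4, 171.8]
tool_rot: [-2.296, 0.006, 0.556]
force: [-0.8, -2.2, -0.2]
width: -0.2
```

```bash
python3 -c "
from h import *
rel()"
```

```text
u,y,o -0.6 76.6 20.4 ang [-0.5  0.5 -0. ] q [ 0.03  0.71 -0.35  1.95  1.42  0.91 -0.83] F [-0.8 -2.2 -0.2] w -0.19538327478193784 t 4.0333
```

{"op": "apply_moves", "data": {"commands": [[[0.1,0,0,0,0,0],[0.1,0,0,0,0,0],[0,0,0,0,0,0]]]}}

```text
clock: 4.28
eef_pos: [662.5, -114.2, 171.8]
tool_rot: [-2.296, 0.005, 0.556]
force: [-0.3, 0.7, -0.5]
width: 0.3
```

```bash
python3 -c "
from h import *
rel()"
```

```text
u,y,o -0.7 86.1 20.6 ang [-0.4  0.5  0. ] q [ 0.02  0.72 -0.35  1.92  1.41  0.92 -0.81] F [-0.3  0.7 -0.5] w 0.3006650524238646 t 4.2833
```

{"op": "apply_moves", "data": {"commands": [[[0.08,0,0,0,0,0],[0.08,0,0,0,0,0]]]}}

```text
clock: 4.45
eef_pos: [666.8, -111.7, 171.7]
tool_rot: [-2.296, 0.008, 0.554]
force: [-9.3, -0.9, 4.4]
width: 0.0
```

```bash
python3 -c "
from h import *
rel(); grab('scene','s2')
a=cv2.imread('pics/s2.png'); cv2.imwrite('pics/c3.png',cv2.resize(a[60:250,90:300],None,fx=3,fy=3,interpolation=cv2.INTER_CUBIC))"
```

```text
u,y,o -0.7 91.1 20.5 ang [-0.4  0.5 -0.2] q [ 0.02  0.72 -0.35  1.91  1.4   0.93 -0.8 ] F [-9.3 -0.9  4.4] w 0.03732958408707273 t 4.45
```

View pics/c3.png

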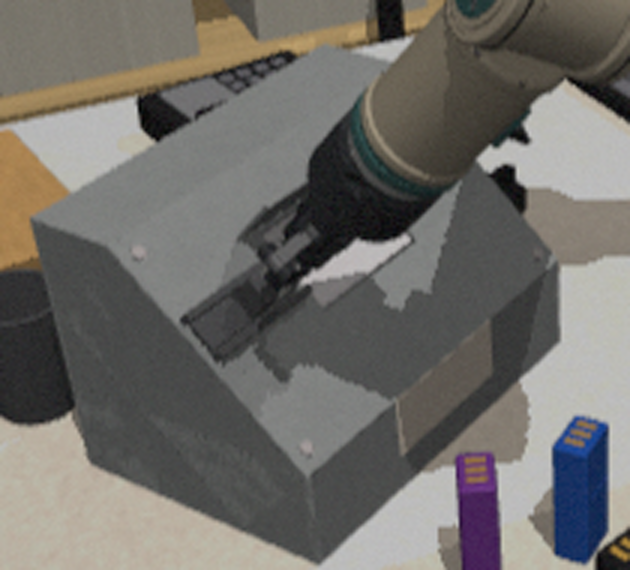

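The bolt bar now fills the rails to their end at crop (215,320), and the force rose to about 10 N at the stop. I'll back off and go to the pack.

{"op": "apply_moves", "data": {"commands": [[[-0.3,0,0,0,0,0],[-0.2,-0.7,0,0,0,0],[0,-0.9,0,0,0,0],[0,-0.9,0,0,0,0],[0,-0.9,0,0,0,0],[0,-0.9,0,0,0,0],[0,-0.9,0,0,0,0],[0,0,0,0,0,0]]], "claw": 60}}

```text
clock: 5.17
eef_pos: [576.0, 2.8, 332.5]
tool_rot: [-2.291, 0.008, 0.558]
force: [0.9, 1.6, -0.2]
width: 59.9
```

```bash
python3 -c "
from h import *
rel(); grab('wrist','w2')
plan([541,169,240],Rdown(104))"
```

```text
u,y,o -1.0 73.4 237.0 ang [-0.7  0.7  0. ] q [-0.12  0.43 -0.49  1.91  1.04  1.17 -0.61] F [ 0.9  1.6 -0.2] w 59.89989655418171 t 5.1667
t 5.22 now [5.759e+02 2.000e-01 3.306e+02] dist [-34.9 168.8 -90.6] ang [ 35.2 -68.6 -26.4] F [-0.  -0.2 -0.9] rows 17
[0.09, -0.06, 0.27, 0.41, -0.81, -0.31],
[0.11, -0.05, 0.26, 0.41, -0.81, -0.31],
[0.13, -0.03, 0.25, 0.41, -0.81, -0.31],
[0.15, -0.02, 0.25, 0.41, -0.81, -0.31],
[0.16, -0.01, 0.23, 0.41, -0.81, -0.31],
[0.18, 0.01, 0.22, 0.41, -0.81, -0.31],
[0.19, 0.02, 0.21, 0.41, -0.81, -0.31],
[0.21, 0.03, 0.19, 0.41, -0.81, -0.31],
[0.22, 0.04, 0.18, 0.41, -0.81, -0.31],
[0.23, 0.06, 0.16, 0.41, -0.81, -0.31],
[0.24, 0.07, 0.14, 0.41, -0.81, -0.31],
[0.25, 0.08, 0.12, 0.41, -0.81, -0.31],
[0.25, 0.09, 0.1, 0.41, -0.81, -0.31],
[0.26, 0.1, 0.08, 0.41, -0.81, -0.31],
[0.26, 0.11, 0.06, 0.41, -0.81, -0.31],
[0.26, 0.12, 0.04, 0.41, -0.81, -0.31],
[0.26, 0.13, 0.01, 0.41, -0.81, -0.31],
```

View pics/w2.png

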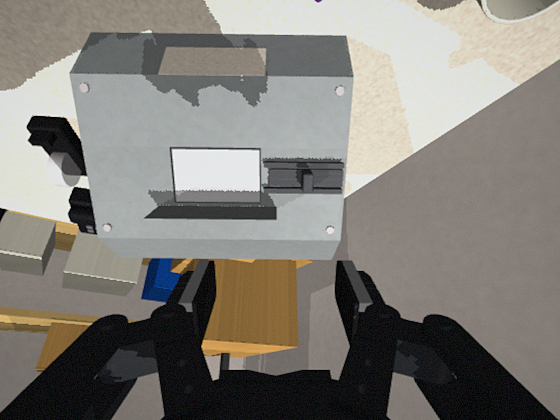

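The bolt bar is wholly right of the mouth (bar from x=265, mouth edge at x=260), so the flap is unobstructed. On to the pack.

{"op": "apply_moves", "data": {"commands": [[[0.1,-0.05,0.27,0.41,-0.81,-0.31],[0.11,-0.05,0.26,0.41,-0.81,-0.31],[0.13,-0.03,0.25,0.41,-0.81,-0.31],[0.15,-0.02,0.25,0.41,-0.81,-0.31],[0.16,-0.01,0.23,0.41,-0.81,-0.31],[0.18,0.01,0.22,0.41,-0.81,-0.31],[0.19,0.02,0.21,0.41,-0.81,-0.31],[0.21,0.03,0.19,0.41,-0.81,-0.31]]]}}

```text
clock: 5.88
eef_pos: [559.4, 76.9, 280.6]
tool_rot: [-1.938, 0.132, 1.176]
force: [0.4, 1.0, 0.7]
width: 60.0
```

{"op": "apply_moves", "data": {"commands": [[[0.22,0.04,0.18,0.41,-0.81,-0.31],[0.23,0.06,0.16,0.41,-0.81,-0.31],[0.24,0.07,0.14,0.41,-0.81,-0.31],[0.25,0.08,0.12,0.41,-0.81,-0.31],[0.25,0.09,0.1,0.41,-0.81,-0.31],[0.26,0.1,0.08,0.41,-0.81,-0.31],[0.26,0.11,0.06,0.41,-0.81,-0.31],[0.26,0.12,0.04,0.41,-0.81,-0.31]]]}}

```text
clock: 6.55
eef_pos: [538.9, 146.9, 227.5]
tool_rot: [-1.572, 0.02, 1.789]
force: [-0.3, 0.4, 0.4]
width: 59.8
```

```bash
python3 -c "
from h import *
rel()
plan([541,169,230],Rdown(104))"
```

```text
u,y,o -176.9 117.2 254.1 ang [-35.6  67.9  25. ] q [ 0.26  0.67 -0.96  1.76  0.64  1.06  0.85] F [-0.3  0.4  0.4] w 59.82166072544004 t 6.55
t 6.55 now [538.9 146.9 227.5] dist [ 2.1 22.1  2.5] ang [ 0.1 -1.5 -1.1] F [-0.3  0.4  0.4] rows 1
[0.53, -0.07, -0.17, 0.01, -0.3, -0.23],
```

{"op": "apply_moves", "data": {"commands": [[[0.53,-0.07,-0.17,0,-0.3,-0.25],[0,0,0,0,0,0]]]}}

```text
clock: 6.72
eef_pos: [542.1, 168.9, 226.1]
tool_rot: [-1.567, -0.007, 1.813]
force: [1.6, 1.1, 1.0]
width: 59.9
```

```bash
python3 -c "
from h import *
grab('wrist','w3');print(pose()[0])
plan([541,169,76],Rdown(104))"
```

```text
[541.91850285 165.94645967 225.24059988]
t 6.77 now [541.9 165.9 225.2] dist [  -0.9    3.1 -149.2] ang [-0.3 -0.3  0.1] F [ 0.4 -0.9 -0.3] rows 4
[0.02, 0.93, -0.0, -0.02, -0.01, 0.01],
[0.02, 0.93, -0.0, -0.02, -0.01, 0.01],
[0.02, 0.93, -0.0, -0.02, -0.01, 0.01],
[0.02, 0.93, -0.0, -0.02, -0.01, 0.01],
```

View pics/w3.png

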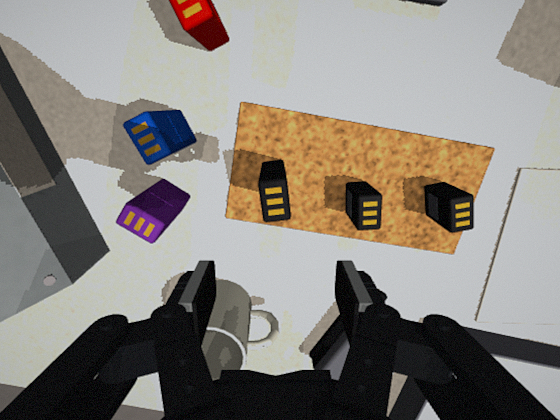

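The wrist view shows the tall pack's top quad at about (260,189), (287,186), (290,219), (263,222), with the mug behind the fingers at (225,320). I'll compute centre and yaw.

```bash
python3 - <<'E'
from h import *
W=load('w3'); im=W['image']; h=cv2.cvtColor(im,cv2.COLOR_RGB2HSV)
m=cv2.inRange(h,(15,120,130),(32,255,255)); m[:,:255]=0; m[:180]=0; m[225:]=0; m[:,300:]=0
k,_,st,c=cv2.connectedComponentsWithStats(m); print([(c[i].round(1),st[i]) for i in range(k) if st[i,4]>10])
q=np.array([onz(W,p,104) for p in[(260,189),(287,186),(290,219),(263,222)]]); print(q.round(1),q.mean(0))
P=[onz(W,c[i],104) for i in range(1,k) if 30<st[i,4]<400]; print(np.round(P,1)); d=P[-1]-P[0]; print(np.mean(P,0),np.degrees(np.arctan2(d[1],d[0])))
print(im[180:226,275].sum(1))
E
```

```text
[(array([279.5, 209.5]), array([     0,      0,    560,    420, 234143], dtype=int32)), (array([282.3, 204.4]), array([255, 180,  45,  45, 780], dtype=int32)), (array([273.1, 190.1]), array([265, 187,  17,   7,  97], dtype=int32)), (array([274.5, 201. ]), array([267, 198,  16,   7,  93], dtype=int32)), (array([275.6, 211.6]), array([268, 208,  16,   8,  87], dtype=int32))]
[[533.7 154.4 104. ]
 [525.4 176.7 104. ]
 [554.5 187.  104. ]
 [563.1 164.  104. ]] [544.17260814 170.51968335 104.        ]
[[531.9 165.7 104. ]
 [541.3 169.3 104. ]
 [550.7 172.6 104. ]]
[541.30743847 169.23815312 104.        ] 20.176121041748814
[ 60  94 105 104 105  87  71 267 414 411 404 424 394 203  95  88 106  86
 268 424 408 400 416 387 219  90 104 103  95 290 431 405 404 436 382 103
  84  93 107  96  68 192 314 335 345 396]
```

{"op": "apply_moves", "data": {"commands": [[[0.05,0.6,0,0,-0.5,0],[0.05,0.8,0,0,-0.5,0],[0,0.8,0,0,0,0],[0,0.5,0,0,0,0],[0,0.2,0,0,0,0],[0,0,0,0,0,0]]]}}

```text
clock: 7.27
eef_pos: [543.2, 170.7, 105.8]
tool_rot: [-1.574, 0.001, 1.896]
force: [-0.1, 0.1, -0.2]
width: 60.0
```

```bash
python3 -c "
from h import *
plan([542.5,169.5,75],Rdown(109))"
```

```text
t 7.27 now [543.2 170.7 105.8] dist [ -0.7  -1.2 -30.8] ang [ 0.2 -0.4 -0.1] F [-0.1  0.1 -0.2] rows 1
[-0.02, 0.77, 0.03, 0.03, -0.08, -0.01],
```

{"op": "apply_moves", "data": {"commands": [[[-0.02,0.4,0.03,0,-0.08,0],[0,0.35,0,0,0,0],[0,0.1,0,0,0,0],[0,0,0,0,0,0]]]}}

```text
clock: 7.6
eef_pos: [544.9, 170.8, 73.8]
tool_rot: [-1.58, 0.003, 1.901]
force: [-0.4, -0.3, 0.2]
width: 60.1
```

{"op": "apply_moves", "data": {"commands": [[[0,0,0,0,0,0],[0,0,0,0,0,0],[0,0,0,0,0,0],[0,0,0,0,0,0],[0,0,0,0,0,0],[0,0,0,0,0,0],[0,0,0,0,0,0],[0,0,0,0,0,0]]], "claw": 10}}

```text
clock: 8.27
eef_pos: [546.7, 171.2, 77.0]
tool_rot: [-1.585, 0.003, 1.899]
force: [-0.0, 0.2, -1.9]
width: 25.2
```

```bash
python3 -c "
from h import *
rel();print(pose()[0])"
```

```text
u,y,o -289.9 136.4 153.4 ang [-34.5  73.4  28.6] q [ 0.14  0.87 -0.82  1.86  0.89  0.81  0.74] F [-0.   0.2 -1.9] w 25.21112745408419 t 8.2667
[546.69320289 171.15197547  77.01654803]
```

{"op": "apply_moves", "data": {"commands": [[[0,-0.5,0,0,0,0],[0,-0.9,0,0,0,0],[0,-0.95,0,0,0,0],[0,-0.95,0,0,0,0],[0,-0.95,0,0,0,0],[0,-0.95,0,0,0,0],[0,-0.95,0,0,0,0],[0,0,0,0,0,0]]]}}

```text
clock: 8.93
eef_pos: [540.2, 170.3, 329.6]
tool_rot: [-1.572, 0.002, 1.903]
force: [0.9, 1.5, -1.3]
width: 24.8
```

```bash
python3 -c "
from h import *
print(pose()[2]['width'])
plan(B(0,0,165),Rbox)"
```

```text
24.79210891984443
t 8.93 now [540.2 170.3 329.6] dist [  -1.3 -247.5  -50. ] ang [-35.1  73.8  28.3] F [ 0.9  1.5 -1.3] rows 18
[-0.32, 0.07, 0.11, -0.39, 0.82, 0.31],
[-0.33, 0.08, 0.09, -0.39, 0.82, 0.31],
[-0.33, 0.08, 0.07, -0.39, 0.82, 0.31],
[-0.34, 0.09, 0.05, -0.39, 0.82, 0.31],
[-0.34, 0.1, 0.03, -0.39, 0.82, 0.31],
[-0.33, 0.11, 0.01, -0.39, 0.82, 0.31],
[-0.33, 0.11, -0.01, -0.39, 0.82, 0.31],
[-0.33, 0.12, -0.03, -0.39, 0.82, 0.31],
[-0.32, 0.13, -0.05, -0.39, 0.82, 0.31],
[-0.31, 0.14, -0.07, -0.39, 0.82, 0.31],
[-0.3, 0.16, -0.08, -0.39, 0.82, 0.31],
[-0.29, 0.17, -0.1, -0.39, 0.82, 0.31],
[-0.28, 0.18, -0.11, -0.39, 0.82, 0.31],
[-0.27, 0.19, -0.13, -0.39, 0.82, 0.31],
[-0.25, 0.2, -0.14, -0.39, 0.82, 0.31],
[-0.23, 0.21, -0.15, -0.39, 0.82, 0.31],
[-0.22, 0.22, -0.16, -0.39, 0.82, 0.31],
[-0.2, 0.24, -0.17, -0.39, 0.82, 0.31],
```

{"op": "apply_moves", "data": {"commands": [[[-0.32,0.05,0.11,-0.39,0.82,0.31],[-0.33,0.05,0.09,-0.39,0.82,0.31],[-0.33,0.05,0.07,-0.39,0.82,0.31],[-0.34,0.05,0.05,-0.39,0.82,0.31],[-0.34,0.1,0.03,-0.39,0.82,0.31],[-0.33,0.1,0.01,-0.39,0.82,0.31],[-0.33,0.1,-0.01,-0.39,0.82,0.31],[-0.33,0.1,-0.03,-0.39,0.82,0.31]]]}}

```text
clock: 9.6
eef_pos: [536.8, 58.9, 312.6]
tool_rot: [-1.907, 0.119, 1.279]
force: [0.5, 0.1, -3.1]
width: 25.2
```

{"op": "apply_moves", "data": {"commands": [[[-0.32,0.1,-0.05,-0.39,0.82,0.31],[-0.31,0.1,-0.07,-0.39,0.82,0.31],[-0.3,0.15,-0.08,-0.39,0.82,0.31],[-0.29,0.15,-0.1,-0.39,0.82,0.31],[-0.28,0.15,-0.11,-0.39,0.82,0.31],[-0.27,0.15,-0.13,-0.39,0.82,0.31],[-0.25,0.15,-0.14,-0.39,0.82,0.31],[0,0,0,0,0,0]]]}}

```text
clock: 10.27
eef_pos: [522.5, -39.1, 294.7]
tool_rot: [-2.204, 0.05, 0.722]
force: [-0.3, -0.2, -1.6]
width: 25.0
```

```bash
python3 -c "
from h import *
rel()
plan(B(0,0,165),Rbox)"
```

```text
u,y,o -20.5 5.9 203.7 ang [-5.4  9.5  4. ] q [ 0.06  0.35 -0.57  2.13  1.09  0.95 -0.51] F [-0.3 -0.2 -1.6] w 24.979913309913705 t 10.2667
t 10.27 now [522.5 -39.1 294.7] dist [ 16.5 -38.2 -15.1] ang [-5.4  9.5  4. ] F [-0.3 -0.2 -1.6] rows 3
[-0.1, 0.3, -0.19, -0.36, 0.63, 0.27],
[-0.08, 0.31, -0.18, -0.36, 0.63, 0.27],
[-0.07, 0.32, -0.18, -0.36, 0.63, 0.27],
```

{"op": "apply_moves", "data": {"commands": [[[-0.1,0.3,-0.19,-0.36,0.63,0.27],[-0.08,0.31,-0.18,-0.36,0.63,0.27],[-0.07,0.32,-0.18,-0.36,0.63,0.27],[0,0,0,0,0,0]]]}}

```text
clock: 10.6
eef_pos: [539.0, -74.3, 277.3]
tool_rot: [-2.298, 0.001, 0.554]
force: [0.2, -0.3, -2.8]
width: 24.8
```

```bash
python3 -c "
from h import *
rel()
grab('wrist','w4')
plan(B(-2,0,100),Rbox)"
```

```text
u,y,o -3.4 1.7 164.9 ang [-0.4  0.2  0.2] q [ 0.01  0.43 -0.49  2.13  1.21  1.01 -0.78] F [ 0.2 -0.3 -2.8] w 24.84896987845808 t 10.6
t 10.65 now [539.  -73.  277.7] dist [ 21.9 -40.1 -47.8] ang [-0.4  0.4  0.3] F [-0.1  0.1 -2.9] rows 2
[-0.03, 0.82, -0.03, -0.04, 0.04, 0.03],
[-0.03, 0.83, -0.03, -0.04, 0.04, 0.03],
```

View pics/w4.png

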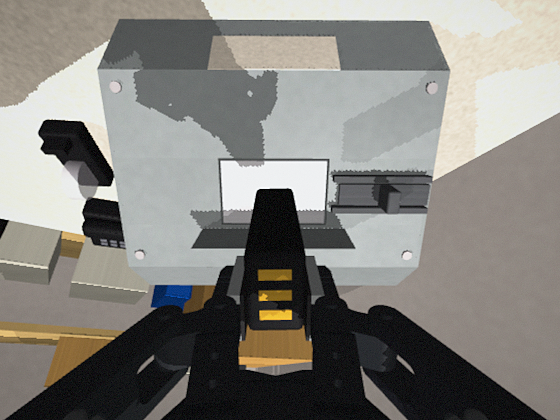

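The pack is gripped straight and centred on the mouth (columns 274 for both), with the bolt clear at right. Going in square.

{"op": "apply_moves", "data": {"commands": [[[-0.03,0.5,-0.02,0,0,0],[0,0.5,0,0,0,0],[0,0.5,0,0,0,0],[0,0.5,0,0,0,0],[0,0.5,0,0,0,0],[0,0.4,0,0,0,0]]]}}

```text
clock: 11.15
eef_pos: [584.7, -128.0, 192.9]
tool_rot: [-2.283, -0.008, 0.588]
force: [-0.5, 0.7, 1.9]
width: 24.6
```

```bash
python3 -c "
from h import *
rel()
plan(B(-2,0,-12),Rbox)"
```

```text
u,y,o -8.1 12.6 55.6 ang [-1.2  1.3  1.8] q [ 0.09  0.6  -0.42  2.14  1.5   0.89 -0.93] F [-0.5  0.7  1.9] w 24.57018884130935 t 11.15
t 11.15 now [ 584.7 -128.   192.9] dist [ 15.3 -49.  -46.1] ang [-1.2  1.3  1.8] F [-0.5  0.7  1.9] rows 2
[-0.19, 0.84, -0.09, -0.12, 0.13, 0.18],
[-0.17, 0.84, -0.08, -0.12, 0.13, 0.18],
```

{"op": "apply_moves", "data": {"commands": [[[-0.25,0.05,-0.2,-0.12,0.13,0.18],[-0.05,0.3,-0.03,-0.1,0.1,0.15],[-0.04,0.3,-0.03,0,0,0],[0,0.2,0,0,0,0],[0,0,0,0,0,0]]]}}

```text
clock: 11.57
eef_pos: [589.0, -158.5, 174.2]
tool_rot: [-2.292, 0.001, 0.56]
force: [-0.6, 1.2, -3.3]
width: 25.2
```

```bash
python3 -c "
from h import *
rel()
plan(B(0,0,-13),Rbox)"
```

```text
u,y,o 0.4 0.3 22.9 ang [-0.7  0.5  0.3] q [ 0.13  0.64 -0.39  2.13  1.56  0.88 -0.96] F [-0.6  1.2 -3.3] w 25.213454387417034 t 11.5667
t 11.57 now [ 589.  -158.5  174.2] dist [ 12.2 -20.4 -26.9] ang [-0.7  0.5  0.3] F [-0.6  1.2 -3.3] rows 1
[-0.01, 0.9, -0.0, -0.13, 0.1, 0.07],
```

{"op": "apply_moves", "data": {"commands": [[[0,0.3,0,-0.1,0.1,0],[0,0.3,0,0,0,0],[0,0.25,0,0,0,0],[0,0.15,0,0,0,0],[0,0,0,0,0,0]]]}}

```text
clock: 11.98
eef_pos: [603.9, -177.4, 146.3]
tool_rot: [-2.298, -0.008, 0.56]
force: [-0.0, 0.8, -3.0]
width: 25.0
```

```bash
python3 -c "
from h import *
rel()
plan(B(0,0,-14),Rbox)"
```

```text
u,y,o -0.5 3.1 -14.0 ang [-0.4  0.1  0.7] q [ 0.15  0.71 -0.36  2.12  1.65  0.87 -1.03] F [-0.   0.8 -3. ] w 24.97327832622396 t 11.9833
t 11.98 now [ 603.9 -177.4  146.3] dist [-2.4 -2.   0.3] ang [-0.4  0.1  0.7] F [-0.   0.8 -3. ] rows 1
[-0.08, -0.0, -0.01, -0.07, 0.02, 0.14],
```

{"op": "apply_moves", "data": {"commands": [[[-0.06,0.07,0,0,0,0],[0,0,0,0,0,0]]]}}

```text
clock: 12.15
eef_pos: [602.8, -179.6, 144.3]
tool_rot: [-2.297, -0.008, 0.56]
force: [-0.8, 0.4, -3.8]
width: 24.9
```

{"op": "apply_moves", "data": {"commands": [[[0,0,0,0,0,0],[0,0,0,0,0,0],[0,0,0,0,0,0],[0,0,0,0,0,0],[0,0,0,0,0,0],[0,0,0,0,0,0]]], "claw": 55}}

```text
clock: 12.65
eef_pos: [604.5, -179.7, 148.3]
tool_rot: [-2.303, -0.012, 0.561]
force: [-0.6, 1.1, -0.7]
width: 55.1
```

```bash
python3 -c "
from h import *
rel(); grab('wrist','w5')"
```

```text
u,y,o 2.5 2.4 -13.9 ang [-0.   0.   0.9] q [ 0.15  0.71 -0.36  2.12  1.66  0.87 -1.03] F [-0.6  1.1 -0.7] w 55.07632067241192 t 12.65
```

View pics/w5.png

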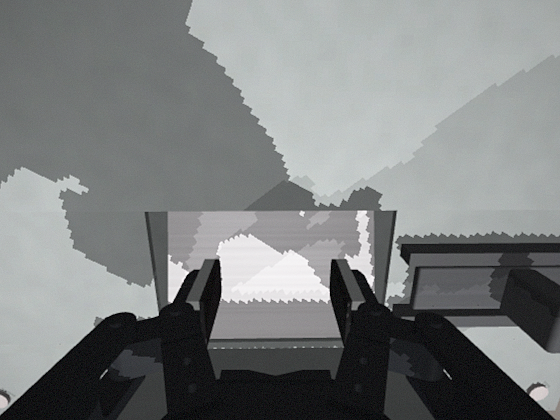

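The pack has gone from between the fingers and fallen into the box. The mouth (145–395, 212–340) shows only the fingers. I'll withdraw square to the face.

{"op": "apply_moves", "data": {"commands": [[[0,-0.4,0.05,0,0,0],[0,-0.7,0,0,0,0],[0,-0.8,0,0,0,0],[0,-0.8,0,0,0,0],[0,-0.8,0,0,0,0],[0,-0.8,0,0,0,0],[0,-0.8,0,0,0,0],[0,0,0,0,0,0]]]}}

```text
clock: 13.37
eef_pos: [527.0, -62.4, 304.8]
tool_rot: [-2.307, -0.007, 0.555]
force: [0.6, 0.8, -0.4]
width: 55.0
```

{"op": "apply_moves", "data": {"commands": [[[0,0,0,0,0,0],[0,0,0,0,0,0],[0,0,0,0,0,0],[0,0,0,0,0,0],[0,0,0,0,0,0],[0,0,0,0,0,0],[0,0,0,0,0,0],[0,0,0,0,0,0]]]}}

```text
clock: 14.03
eef_pos: [526.4, -67.6, 302.0]
tool_rot: [-2.308, -0.001, 0.549]
force: [-0.5, -0.5, 0.4]
width: 55.0
```

```bash
python3 -c "
from h import *
rel(); a=grab('wrist','w6')['image'];b=grab('scene','s6')['image']
cv2.imwrite('pics/c6.png',np.hstack([cv2.resize(a,(400,300)),cv2.resize(b,(400,300))])[:,:,::-1])"
```

```text
u,y,o 4.0 -5.6 191.5 ang [ 0.3 -0.1  0. ] q [-0.01  0.38 -0.5   2.13  1.16  1.04 -0.74] F [-0.5 -0.5  0.4] w 54.97844046759766 t 14.0333
```

View pics/c6.png

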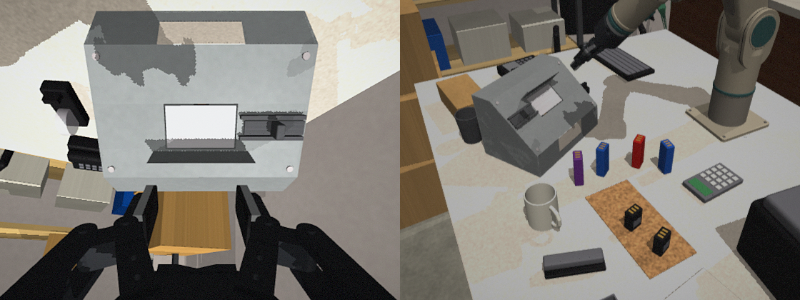

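The flap looks shut as before, the short packs and mug are standing, and nothing else has moved. I'll make a quick numeric check of the flap against the earlier shut view, then hand in.

```bash
python3 - <<'E'
from h import *
g=lambda t:[ (lambda d:[int(d['image'][int(round(p[1])),int(round(p[0]))].sum()//3) for p in proj(d,[B(u,-20,-6) for u in range(-44,-14,2)])])(load(t))]
for t in('w1','w2','w6'): print(t,g(t))
finish_job()
E
```

```text
w1 [[188, 189, 194, 188, 194, 80, 213, 249, 239, 240, 239, 239, 238, 239, 239]]
w2 [[169, 168, 169, 170, 160, 102, 178, 233, 231, 231, 230, 230, 232, 230, 230]]
w6 [[183, 184, 188, 184, 182, 56, 238, 244, 238, 238, 238, 239, 238, 239, 240]]
the job is handed in; nothing more can be done
```

I slid the bolt to its end stop, clear of the flap. I then gripped the tall pack by its 26 mm thickness and posted it square through the flap, with about 15 mm left outside when I released it. After that I withdrew and handed the job in at about 14 s of the 58 s allowed.

Last checks:
- **Pack:** it was gone from the fingers and the mouth after release. I did not see it lying inside the box, since the flap had closed over it.
- **Flap:** a brightness profile across its lower edge matched the two views taken while it was shut before posting, so it appears fully closed.
- **Other items:** the two short packs, the mug and the coloured look-alikes were standing where they had been.
- **Forces:** the highest reading I saw was about 10 N, at the bolt stop.

No check failed. The first estimates of the pack's yaw disagreed (about 14° against 19–20° from close by), so I used 19°. On the way in, the tool drifted about 12 mm sideways, and I corrected that before the final push.

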